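# Put slides away under a braced lid

### The job

Raise the lid of the grey storage chest until its folding side stay locks over straight and holds it up by itself, then set the purple slide box down flat on the chest floor. Finally draw the stay's knee forward by its rod, so that the lid is lifted slightly off the lock and the knee folds, and lower the lid all the way shut without dropping it; use light force throughout, never forcing the taut stay so that its clamped pivot slips, and leave the other things where they are.

Things in the scene. Friction and masses are not known exactly. Their poses are not given: they have to be found in the camera images.
- chest: Grey open-topped chest fixed to the worktop, 180 (x) x 170 (y) mm, rim 90 mm high, walls 12 mm; thick base, so the inner floor is 45 mm above the worktop and the well 156 x 146 mm, 45 mm deep. Origin at the centre of its underside; -x is its front (towards the robot), +x the hinge side, +y (left) the side that carries the stay.
- chest_floor (a point): Centre of the chest's inner floor, 90 mm forward of the hinge; axes as the chest's. The slide box lies on it with its long side along chest x. About 20 mm forward of the middle leaves a gripper room in front of the raised lid, which leans forward over the rear of the well.
- lid (a joint): Angle of the white lid (0.7 kg, x 0.8 to 1.25; 180 x 170 x 18 mm): 0 shut; highest where the stay is straight and taut and stops it: somewhere in 1.37 to 1.50 rad, as the stay happens to be adjusted; locked it rests 0.05 lower. Unless held or locked it falls shut. Lid, stay and chest bear 60 N of finger force in all, both pads' squeeze counted: grip at 10 to 15 N.
- lid_hinge (a point): Middle of the lid's hinge axis (level, along chest y), at the chest's rear rim, 90 mm high; axes as the chest's.
- lid_bar (a point): Middle of the steel pull bar along chest y on the lid's front edge: round, 12 mm thick, 100 mm long between its two legs, 42 mm ahead of the lid's edge, 222 mm from the hinge axis and 9.5 mm above it when shut. It moves with the lid on that circle; x and z axes turn with the lid.
- stay_knee (a joint): Knee angle of the two-link folding stay on the chest's left (+y) side: 0 lid shut, 2.52 straight, 2.87 on its stop past straight (locked). When the lid has been raised until the stay is taut and is let down a little, a weak spring tips the knee past straight, away from the robot. Folding back lifts the lid about 0.05 rad until straight; then the lid's weight drives the knee on forward.
- knee_handle (a point): Point on the knee's rod: level, round, along chest y, 12 mm thick, 74 mm long; the point is 55 mm out from the lid's side edge, 34 mm from the rod's tip. 55 to 72 mm above the worktop with the lid shut, 95 to 110 mm when locked. It moves on a circle of 83 mm radius about stay_pivot: from locked, up and forward over the top, then down in front, finally driven by 5 to 11 N of the lid's weight.
- stay_pivot (a point): Point on the axis of the stay's lower pivot (along chest y), 40 to 42 mm above the worktop, at the same chest y as knee_handle. It is clamped by friction in a slot, adjusted by up to 10 mm from case to case, and slips out of its setting if over about 12 N is put on the bar (up against the taut stay, down against the locked one) or on the rod once the lid is shut.
- slide_box: Purple and white closed box of microscope slides, 60 (x, grasp across this) x 86 (y) x 30 (z) mm, 0.14 kg, standing loose on the worktop left of the chest. Origin at the centre of its underside.
- petri: Closed clear culture dish, 91 mm across, 16 mm high; a bystander. Origin at the centre of its underside.
- timer: White lab timer, 62 x 62 x 16 mm; a bystander. Origin at the centre of its underside.
- marker: Black and grey marker pen, 13 x 135 x 16 mm, lying; a bystander. Origin at the centre of its underside.
There are look-alikes about, which are no part of the job. There is more than one size of the slide_box; the one meant has the size given above.

How it is judged (in metres and radians):
On the way, in this order (a step that is already met when the one before it is completed fails the run):
1. the lid stands on the locked stay, let go (value of joint stay_knee above 2.7911 rad and value of joint lid above 1.25 rad and contact force between the fingers and chest below 0.3 N), for 0.2 s.
2. the slide box lies flat on the chest floor, let go, the lid still on its stay (x of slide_box in the frame of chest_floor between -0.055 and 0.055 m and y of slide_box in the frame of chest_floor between -0.05 and 0.05 m and z of slide_box in the frame of chest_floor between -0.006 and 0.006 m and angle between slide_box's own z axis and vertical below 0.1 rad and linear speed of slide_box below 0.02 m/s and contact force between the fingers and slide_box below 0.3 N and value of joint stay_knee above 2.7911 rad), for 0.2 s.
3. the knee is folded forward out of its lock (value of joint stay_knee below 2.2211 rad), for 0.05 s.
At the end, for the whole second after the job is handed in: The lid is shut (within 0.04 rad) and still, and the slide box lies flat at rest on the chest floor under it (origin within 55 mm in x, 50 mm in y and 6 mm in height of chest_floor, tilt under 0.1 rad) (value of joint lid below 0.04 rad and x of slide_box in the frame of chest_floor between -0.055 and 0.055 m and y of slide_box in the frame of chest_floor between -0.05 and 0.05 m and z of slide_box in the frame of chest_floor between -0.006 and 0.006 m and angle between slide_box's own z axis and vertical below 0.1 rad and linear speed of slide_box below 0.02 m/s and velocity of joint lid between -0.05 and 0.05 rad/s); the robot touches nothing.
It fails at once if the lid falls or is swung down faster than 1.5 rad/s (velocity of joint lid below -1.5 rad/s).
It fails at once if the fingers bear on the lid, stay or chest with more than 60 N in all, the squeeze of both pads counted (contact force between the fingers and chest above 60 N).
It fails at once if the stay's clamped pivot is dragged more than 3 mm out of its setting (distance of stay_pivot from where it was at the start of the episode above 0.003 m).
It fails at once if a bystander is shifted by more than 20 mm (distance of any of petri, timer, marker from where it was at the start of the episode above 0.02 m).
It also fails if it takes over 72 s, if anything falls off the work surface, if the arm or the gripper's body presses on something with over 40 N, if the wrist force passes 120 N, or if a joint passes its speed limit or range.

### The arm

A 6-joint arm with a two-finger parallel gripper is mounted at the origin on a cart in front of the work surface, level with it; the furniture and walls round the work are solid. World frame = base frame: x ahead of the robot, y to its left, z up, the work surface at z = 0. Lengths are in mm, angles in rad, forces in N, time in s.
With the tool pointing down it reaches from about 275 to 750 mm from the base axis. Payload 10.2 kg.
Tool frame: the origin (TCP) lies between the finger pads; the fingertips stand 14 mm ahead of it and the grasp point (between the pads) lies 5 mm behind it (tip_reach is the distance from the TCP to the fingertips, in mm); z points along the fingers, y is the line along which they close (so a half turn about z gives the same grasp; the last joint's range is limited). The gripper opens to 85 mm and grips with 20 to 120 N. Pads are 22 mm wide; open, the fingers measure 114 mm over their backs; the gripper's body (76 mm by 85 mm) begins 54 mm behind the grasp point. The pads swing forward as they close: fully open they stand 13 mm farther back than shut.
Start: joints at [-1.515, 0.313, 1.498, -0, 1.331, -0.223], TCP at [144.468, -504.738, 245.294] pointing down, gripper open.
Joint ranges: [-2.94, 2.94], [-0.97, 2.17], [0.19, 2.56], [-1.23, 4.37], [0.02, 3.11], [-2.88, 2.88]. Speed limits (rad/s): [2.39, 2.39, 3.01, 3.14, 3.14, 3.14].

### API

Orientations are given as a unit quaternion [w, x, y, z].
In Python, from rig import * gives the robot as it stands.
- The arm moves only by the tool arm_command, never from a script. Its argument "steps" is a list that holds one entry, the list of rows, each a list of 7 numbers: the opening, from 0 (shut) to 1 (fully open), then the shift along the tool's x, y, z each as a share of 0.05 m, from -1 to 1, then the turn, a rotation vector about the tool's x, y, z each as a share of 0.15 rad, from -1 to 1. A call has 1 to 8 rows; each row shifts and turns the commanded pose from where the row before left it, along the tool's axes as they then stand; what a row does not reach is not made up. A row lasts 1/8 s, in which the tool goes at most 62.5 mm and 10.7 degrees, less where a joint would pass 70% of its speed; a pose out of reach is approached as far as the arm can. A call with a number of a shift or a turn outside -1 to 1 is refused whole. A call with a gripper value outside its range is refused whole. The fingers move at their own pace and stop on an object; "squeeze" is the grip in N (left out, the last holds). Time passes only in rows, so rows that do not move let the fingers close. It gives the time, the measured TCP pose, the force, the opening and the grip force at its end, in the units of the state.
- sense(): the state, without advancing time (a new reading comes with each control period).
- capture(name): name is "scene" or "top"; returns the picture (384x512x3 uint8, red, green, blue); there is no depth.
- get_calibration(name): a dict with "intrinsics" (3x3 intrinsics, pixels), "rvec" (rotation vector, rad) and "tvec" (3), from world to camera coordinates, as OpenCV has them. Camera axes: x right, y down, z forward; pixel columns grow to the right and rows downward; lengths in mm; the calibration is good to about 2 mm. A picture is of the moment at which its call begins. get_calibration takes no time and is no camera call.
- finish_job(): hands the job in; it is judged then, once.
The state is a dict: "time_s": time; "joints": joint angles; "dq": joint speeds; "tau": joint torques, N m; "eef_pos": TCP position; "ee_rot": TCP orientation; "force": force on the tool from outside, world axes, zero at the start; "wrist_torque": the same for the moment, N m; "grip_width": opening from 0.0 (shut) to 1.0 (fully open); "grip_force": force on a finger pad.
Only numpy, scipy, OpenCV 4.12 (cv2) and the standard library are available. Lean on these libraries where they do the work, as an engineer would, in place of code of your own. Each camera call takes 0.05 s, during which the arm holds its last target. There are 200 camera calls.

## Working session

There is one attempt and no reset: what is moved stays moved. The work goes in short steps, Python scripts to look and compute and a tool call to move; the robot and the scene stay as the last step left them, time stands still between calls to the robot, and variables do not carry over. Pictures are saved under pics/ and viewed, at most 12 in all, crops included, and the job is handed in when it is done.

Besides the shell and the picture viewer there is one more tool, called by a JSON object that holds its "fn" and its "kwargs", one argument or row to a line. arm_command: Moves the arm, as the interface text tells. Its arguments: {"type":"object","properties":{"steps":{"type":"array"},"squeeze":{"type":"number"}},"required":["steps"]}

```bash
ls; mkdir -p pics; python3 - <<'E'
from rig import *
import cv2,numpy as np
for n in("scene","top"):
    im=capture(n); cv2.imwrite(f"pics/{n}0.png",im[:,:,::-1]); c=get_calibration(n); print(n,np.round(c["intrinsics"],1).tolist(),c["rvec"],c["tvec"])
    R=cv2.Rodrigues(np.array(c["rvec"],float))[0]; print(-R.T@np.array(c["tvec"],float).ravel())
print(sense())
E
```

```text
pics
scene [[407.6, 0.0, 255.1], [0.0, 407.6, 193.0], [0.0, 0.0, 1.0]] [ 1.37285917 -2.25412038  0.83592298] [268.67188781 437.57740364 947.59291576]
[-139.59599351  364.93644775 1004.45271127]
top [[453.8, 0.0, 253.2], [0.0, 453.8, 193.5], [0.0, 0.0, 1.0]] [ 2.14838075 -2.089488    0.2168369 ] [9.91640818e-01 5.36617038e+02 1.62618929e+03]
[ 204.51664889   19.86628395 1700.06726246]
{'time_s': 0.1, 'joints': array([-1.51542359e+00,  3.13343638e-01,  1.49836121e+00, -4.19461958e-05,
        1.33100588e+00, -2.23408768e-01]), 'dq': array([-1.49464629e-04, -7.85459739e-04, -1.63500672e-03,  1.81881804e-05,
        2.82034845e-04, -6.94166660e-04]), 'tau': array([ 4.07146144e-03, -4.12892032e+01, -2.60141248e+01, -4.74800777e-05,
        2.98957559e-03, -2.43986813e-05]), 'eef_pos': array([ 144.4335288 , -504.51295433,  244.81805496]), 'ee_rot': array([-5.58773837e-04,  9.90299980e-01,  1.38944726e-01,  2.66155159e-05]), 'force': array([ 0.20564998,  0.08168596, -0.08025046]), 'wrist_torque': array([ 0.04431524, -0.002762  , -0.0043805 ]), 'grip_force': 0.0, 'grip_width': 0.9984302973884509}
```

View pics/scene0.png

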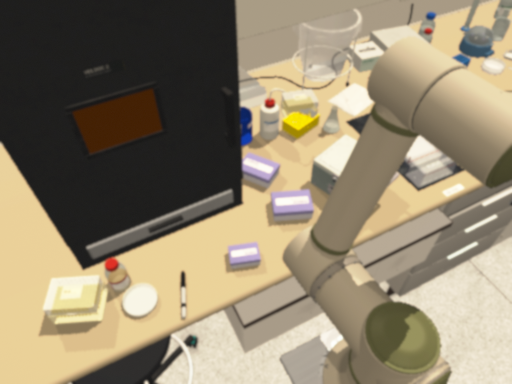

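View pics/top0.png

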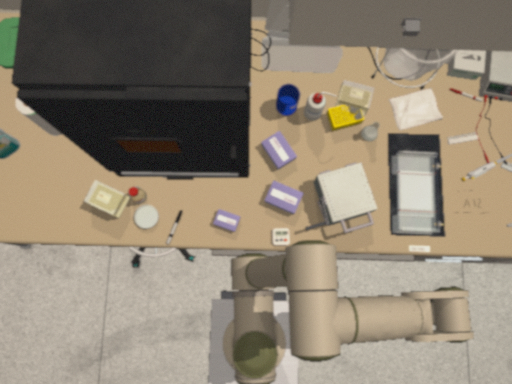

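The boxes that could be meant are purple ones at top (280,150), (284,197) and (227,221), in scene (260,168), (292,204) and (243,255). The chest is at top (347,195), with its bar near (350,228) and the rod near (310,229). The petri dish is at (146,217), the marker at (174,227) and the timer at (281,236). Next I take one close crop and measure the boxes by mask.

```bash
cat > h.py <<'E'
import numpy as np,cv2
from rig import *
class Cam:
    def __init__(s,n):
        c=get_calibration(n); s.n=n; s.K=np.array(c["intrinsics"],float); s.rv=np.array(c["rvec"],float); s.t=np.array(c["tvec"],float).ravel()
        s.R=cv2.Rodrigues(s.rv)[0]; s.C=-s.R.T@s.t
    def d(s,p): v=s.R.T@np.linalg.solve(s.K,[p[0],p[1],1.]); return v/np.linalg.norm(v)
    def onz(s,p,z): v=s.d(p); return s.C+v*(z-s.C[2])/v[2]
    def proj(s,P): return cv2.projectPoints(np.array(P,float).reshape(-1,3),s.rv,s.t,s.K,None)[0].reshape(-1,2)
S,T=Cam("scene"),Cam("top")
def tri(ps,pt):
    a,b=S.d(ps),T.d(pt); k=np.linalg.lstsq(np.c_[a,-b],T.C-S.C,rcond=None)[0]
    A=S.C+a*k[0];B=T.C+b*k[1]; return (A+B)/2,np.linalg.norm(A-B)
def purple(im):
    h=cv2.cvtColor(im,cv2.COLOR_RGB2HSV); return cv2.inRange(h,(115,40,60),(150,255,255))
E
python3 - <<'E'
from h import *
for c in(S,T):
    im=cv2.imread(f"pics/{c.n}0.png")[:,:,::-1].copy()
    m=cv2.morphologyEx(purple(im),cv2.MORPH_CLOSE,np.ones((9,9)))
    for k in cv2.findContours(m,0,2)[0]:
        if cv2.contourArea(k)<100: continue
        r=cv2.minAreaRect(k); b=cv2.boxPoints(r)
        print(c.n,np.round(r[0],1),np.round(r[1],1))
        if c is T:
            for z in(20,30):
                w=np.array([c.onz(p,z) for p in b]); e=w[1]-w[0],w[2]-w[1]
                print(z,np.round(w.mean(0)),[ (round(np.linalg.norm(x)),round(np.degrees(np.arctan2(x[1],x[0])))) for x in e])
t=cv2.imread("pics/top0.png")[130:250,200:390]; s=cv2.imread("pics/scene0.png")[140:280,220:400]
t=cv2.resize(t,(792,500),interpolation=cv2.INTER_CUBIC); cv2.imwrite("pics/c1.png",t)
E
```

```text
scene [243.6 253.4] [17.4 28.1]
scene [291.6 202.5] [21.6 38.2]
scene [258.1 167.2] [35.7 19.5]
scene [246. 126.] [38. 12.]
top [226.1 220. ] [21.6 14.9]
20 [440. 114.  20.] [(56, -17), (81, -109)]
30 [438. 113.  30.] [(55, -17), (81, -109)]
top [283.3 197. ] [31.4 21.7]
20 [533. -98.  20.] [(84, -20), (119, -111)]
30 [531. -97.  30.] [(83, -20), (118, -111)]
top [278.4 149.6] [30.8 21.1]
20 [719. -77.  20.] [(83, -54), (122, -146)]
30 [716. -76.  30.] [(83, -54), (121, -146)]
top [287.1  99.9] [20.8 31.1]
20 [ 924. -108.   20.] [(131, -9), (82, -99)]
30 [ 920. -107.   30.] [(130, -9), (82, -99)]
```

View pics/c1.png

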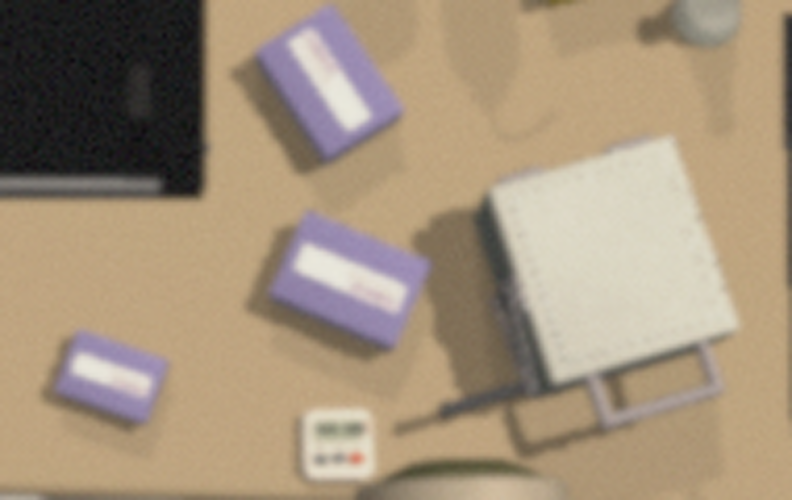

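The smallest box, at top (227,221), measures about 56x81 mm and is the one meant. The other two are about 83x120 mm. In the crop the lid corners are (488,187), (672,137), (738,326), (558,385). The outer edge of the bar runs (607,424)-(718,388), and the rod runs from its tip at (443,412) to (525,388). The brown stub beyond the tip is its shadow.

```bash
cat >> h.py <<'E'
from scipy.spatial.transform import Rotation as Ro
def cur():
    s=sense(); q=s["ee_rot"]; return np.array(s["eef_pos"],float),Ro.from_quat([q[1],q[2],q[3],q[0]]),s
def delta(P,yawx=None,p=None,r=None):
    if p is None: p,r,_=cur()
    if yawx is not None:
        x=np.array([np.cos(yawx),np.sin(yawx),0]);z=np.array([0,0,-1.]); r2=Ro.from_matrix(np.c_[x,np.cross(z,x),z])
        print("turn units",np.round((r.inv()*r2).as_rotvec()/.15,2)); r=r2
    print("shift units after turn",np.round(r.inv().apply(np.array(P)-p)/50,3))
E
python3 - <<'E'
from h import *
f=lambda x,y:((x+.5)/4.168+199.5,(y+.5)/4.167+129.5)
L=np.array([T.onz(f(*p),108) for p in[(488,187),(672,137),(738,326),(558,385)]])
c=L.mean(0); ex=(L[0]+L[1]-L[2]-L[3])[:2]; ey=(L[0]+L[3]-L[1]-L[2])[:2]
print("lid",np.round(c),np.linalg.norm(ex)/2,np.linalg.norm(ey)/2,np.arctan2(ex[1],ex[0]),np.arctan2(ey[1],ey[0])-np.pi/2)
b=np.array([T.onz(f(*p),99.5) for p in[(604,420),(716,384)]]); m=b.mean(0)
psi=(np.arctan2(ex[1],ex[0])+np.arctan2(ey[1],ey[0])-np.pi/2)/2
u=np.array([np.cos(psi),np.sin(psi),0]);v=np.array([-u[1],u[0],0])
print("psi",psi,"bar",m,np.linalg.norm(b[1]-b[0]),"chest frame",(m-c)@u,(m-c)@v)
for z in(55,63,72):
    r=np.array([T.onz(f(*p),z) for p in[(443,412),(525,388)]]);k=(r-c);print(z,r.round(),"chest",np.c_[k@u,k@v].round())
delta([m[0],m[1],200],psi+np.pi/2)
E
```

```text
lid [ 543. -320.  108.] 177.67129059092144 166.0275686221367 0.32229718138947233 0.3208886541757501
psi 0.3215929177826111 bar [ 419.88828827 -359.43967726   99.5       ] 101.87661506493754 chest frame -128.96103147282744 1.3505510310808262
55 [[ 412. -180.   55.]
 [ 435. -252.   55.]] chest [[-80. 174.]
 [-81.  99.]]
63 [[ 411. -179.   63.]
 [ 434. -250.   63.]] chest [[-81. 176.]
 [-81. 101.]]
72 [[ 410. -178.   72.]
 [ 432. -249.   72.]] chest [[-81. 177.]
 [-82. 102.]]
turn units [-0.000e+00 -1.000e-02 -1.076e+01]
shift units after turn [1.011 6.144 0.896]
```

{"fn": "arm_command", "kwargs": {
  "steps": [
    [[1, 0, 0, 0, 0, 0, -1], [1, 0, 0, 0, 0, 0, -1], [1, 0, 0, 0, 0, 0, -1], [1, 0, 0, 0, 0, 0, -1], [1, 0, 0, 0, 0, 0, -1], [1, 0, 0, 0, 0, 0, -1], [1, 0, 0, 0, 0, 0, -1], [1, 0, 0, 0, 0, 0, -1]]
  ]
}}

```text
time_s: 1.1
eef_pos: [144.5, -504.6, 245.0]
ee_rot: [-0.0, 0.737, 0.676, 0.0]
force: [0.7, -0.0, -0.8]
grip_width: 0.996
grip_force: 0.0
```

{"fn": "arm_command", "kwargs": {
  "steps": [
    [[1, 0, 0, 0, 0, 0, -0.92], [1, 0, 0, 0, 0, 0, -0.92], [1, 0, 0, 0, 0, 0, -0.92], [1, 0.25, 0.8, 0, 0, 0, 0], [1, 0.25, 0.8, 0, 0, 0, 0], [1, 0.25, 0.8, 0, 0, 0, 0], [1, 0.25, 0.8, 0, 0, 0, 0], [1, 0, 0, 0, 0, 0, 0]]
  ]
}}

```text
time_s: 2.1
eef_pos: [282.0, -405.2, 245.2]
ee_rot: [-0.0, 0.583, 0.812, 0.0]
force: [-0.5, 0.0, -0.1]
grip_width: 0.997
grip_force: 0.0
```

```bash
python3 - <<'E'
from h import *
p,r,s=cur();print(p,s["joints"],s["force"],s["time_s"])
a=capture("scene")[:,:,::-1];t=capture("top")[:,:,::-1]
cv2.imwrite("pics/s1.png",a);cv2.imwrite("pics/t1.png",t)
A=cv2.resize(a[130:300,200:460],(780,510),interpolation=cv2.INTER_CUBIC);cv2.imwrite("pics/c2.png",A)
c=np.array([543,-320,0]);
E
```

```text
[ 281.9852154  -405.16141562  245.15124572] [-1.20075298e+00  2.44093537e-01  1.58900168e+00  2.96518743e-04
  1.30909821e+00 -1.52620912e+00] [-0.49818684  0.04284747 -0.11489489] 2.1
```

View pics/c2.png

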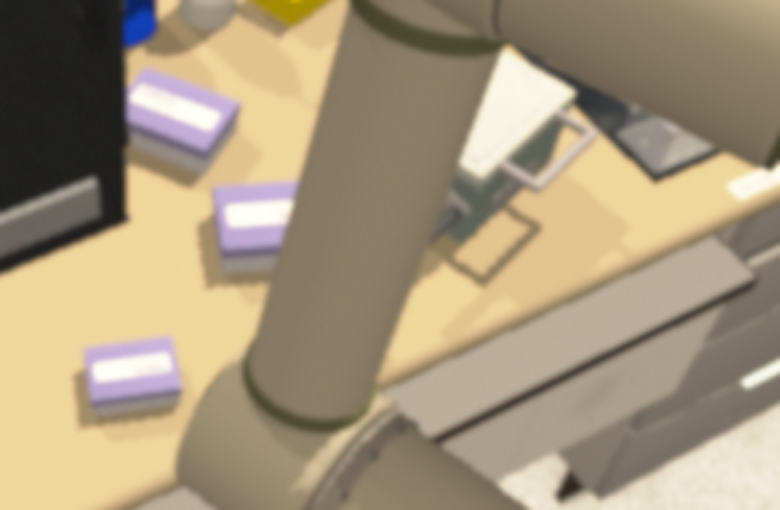

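The crop shows the bar ends at (538,184) and (593,134), and the front lid corners at (480,178) and (575,95). The box's top-face corners are (85,347), (172,338), (181,373), (88,401). I triangulate these against the top view.

```bash
python3 - <<'E'
from h import *
f=lambda x,y:((x+.5)/4.168+199.5,(y+.5)/4.167+129.5)
g=lambda x,y:((x+.5)/3+199.5,(y+.5)/3+129.5)
for n,a,b in[("barL",(538,184),(604,420)),("barR",(593,134),(716,384)),("lidFL",(480,178),(558,385)),("lidFR",(575,95),(738,326)),("boxTL",(146,338+1),(80,333)),]:
    P,e=tri(g(*a),f(*b));print(n,P.round(),round(e,1))
# box top face: corners in both views (order: rear-left, rear-right, front-right, front-left)
q=[]
for a,b in[((85,347),(80,333)),((172,338),(168,360)),((181,373),(148,423)),((88,401),(55,389))]:
    P,e=tri(g(*a),f(*b));q.append(P);print(P.round(),round(e,1))
q=np.array(q);print(q.mean(0))
u=np.array([np.cos(.3216),np.sin(.3216),0])
B=np.array([543,-320,99.5])-132*u;print("bar",B)
delta([B[0],B[1],150],.3216+np.pi/2)
E
```

```text
barL [ 402. -312.  101.] 3.6
barR [ 436. -411.   92.] 5.2
lidFL [ 434. -272.   97.] 3.6
lidFR [ 487. -430.   94.] 3.8
boxTL [454. 119.  67.] 53.0
[478. 143.  27.] 1.5
[456.  63.  16.] 1.5
[397.  80.  48.] 5.0
[428. 164.  19.] 1.1
[439.62488122 112.29360287  27.58426301]
bar [ 417.76752163 -361.72321129   99.5       ]
turn units [-0.   -0.    0.01]
shift units after turn [-0.016  2.891  1.902]
```

{"fn": "arm_command", "kwargs": {
  "steps": [
    [[0.4, 0, 0.9, 0, 0, 0, 0], [0.4, 0, 0.9, 0, 0, 0, 0], [0.4, 0, 0.9, 0, 0, 0, 0], [0.4, 0, 0.19, 0.8, 0, 0, 0], [0.4, 0, 0, 0.8, 0, 0, 0], [0.4, 0, 0, 0.8, 0, 0, 0], [0.4, 0, 0, 0.3, 0, 0, 0], [0.4, 0, 0, 0.3, 0, 0, 0]]
  ]
}}

```text
time_s: 3.2
eef_pos: [417.5, -361.9, 95.4]
ee_rot: [0.001, 0.585, 0.811, -0.0]
force: [0.3, -0.7, -1.1]
grip_width: 0.404
grip_force: 0.0
```

{"fn": "arm_command", "kwargs": {
  "steps": [
    [[0.2, 0, 0, 0, 0, 0, 0], [0.1, 0, 0, 0, 0, 0, 0], [0, 0, 0, 0, 0, 0, 0], [0, 0, 0, 0, 0, 0, 0]]
  ],
  "squeeze": 12
}}

```text
time_s: 3.7
eef_pos: [416.4, -361.7, 96.0]
ee_rot: [-0.001, 0.585, 0.811, -0.001]
force: [-7.9, -2.9, -1.9]
grip_width: 0.126
grip_force: 21.5
```

{"fn": "arm_command", "kwargs": {
  "steps": [
    [[0, 0, -0.03, 0, 0, 0, 0], [0, 0, 0, 0, 0, 0, 0], [0, 0, 0, 0, 0, 0, 0]]
  ],
  "squeeze": 10
}}

```text
time_s: 4.08
eef_pos: [416.3, -361.7, 95.8]
ee_rot: [0.001, 0.585, 0.811, -0.0]
force: [0.4, -0.8, -0.8]
grip_width: 0.132
grip_force: 21.6
```

```bash
cat >> h.py <<'E'
def rowsarc(a0,a1,n,R=222.,off=0.):
    # per-row (tool y, tool z) shift units for lid angle a0->a1, tool down, tool y = chest x
    a=np.linspace(a0,a1,n+1); y=-R*np.cos(a); z=R*np.sin(a)
    return np.round(np.c_[np.diff(y),-np.diff(z)]/50,3)
E
python3 - <<'E'
from h import *
e=np.arctan2(9.5,222)
print(rowsarc(e,e+1.3,32).tolist()); p,r,s=cur();print(p,s["force"],s["grip_force"],s["tau"])
E
```

```text
[[0.011, -0.18], [0.019, -0.179], [0.026, -0.178], [0.033, -0.177], [0.04, -0.176], [0.047, -0.174], [0.054, -0.172], [0.061, -0.17], [0.068, -0.167], [0.075, -0.164], [0.082, -0.161], [0.088, -0.157], [0.094, -0.154], [0.101, -0.15], [0.107, -0.146], [0.112, -0.141], [0.118, -0.136], [0.123, -0.132], [0.129, -0.126], [0.134, -0.121], [0.139, -0.116], [0.143, -0.11], [0.147, -0.104], [0.152, -0.098], [0.155, -0.092], [0.159, -0.085], [0.162, -0.079], [0.165, -0.072], [0.168, -0.065], [0.171, -0.058], [0.173, -0.051], [0.175, -0.044]]
[ 416.32312909 -361.71410074   95.78049628] [ 0.43547955 -0.76763647 -0.84688147] 21.633936166763306 [ 4.67261039e-01 -4.69661736e+01 -2.16153109e+01  7.92307151e-02
  1.56812291e-01 -3.84231855e-02]
```

{"fn": "arm_command", "kwargs": {
  "steps": [
    [[0.12, 0, 0, 0, 0, 0, 0], [0.12, 0, 0, 0, 0, 0, 0], [0.12, 0, 0, 0, 0, 0, 0]]
  ],
  "squeeze": 10
}}

```text
time_s: 4.45
eef_pos: [416.3, -361.7, 95.7]
ee_rot: [0.001, 0.585, 0.811, -0.0]
force: [0.5, -0.7, 3.8]
grip_width: 0.128
grip_force: 21.9
```

{"fn": "arm_command", "kwargs": {
  "steps": [
    [[0.1, 0, 0.011, -0.18, 0, 0, 0], [0.1, 0, 0.019, -0.179, 0, 0, 0], [0.1, 0, 0.026, -0.178, 0, 0, 0], [0.1, 0, 0.033, -0.177, 0, 0, 0], [0.1, 0, 0.04, -0.176, 0, 0, 0], [0.1, 0, 0.047, -0.174, 0, 0, 0]]
  ],
  "squeeze": 10
}}

```text
time_s: 5.2
eef_pos: [424.3, -359.0, 148.9]
ee_rot: [0.0, 0.585, 0.811, -0.0]
force: [0.7, -5.1, -3.4]
grip_width: 0.129
grip_force: 20.9
```

{"fn": "arm_command", "kwargs": {
  "steps": [
    [[0.1, 0, 0.054, -0.172, 0, 0, 0], [0.1, 0, 0.061, -0.17, 0, 0, 0], [0.1, 0, 0.068, -0.167, 0, 0, 0], [0.1, 0, 0.075, -0.164, 0, 0, 0], [0.1, 0, 0.082, -0.161, 0, 0, 0], [0.1, 0, 0.088, -0.157, 0, 0, 0]]
  ]
}}

```text
time_s: 5.95
eef_pos: [443.7, -352.6, 198.6]
ee_rot: [-0.001, 0.585, 0.811, -0.001]
force: [-5.6, -6.9, 0.3]
grip_width: 0.132
grip_force: 20.7
```

{"fn": "arm_command", "kwargs": {
  "steps": [
    [[0.1, -0.015, 0.077, -0.164, 0, 0, 0], [0.1, 0, 0.101, -0.15, 0, 0, 0], [0.1, 0, 0.107, -0.146, 0, 0, 0], [0.1, 0, 0.112, -0.141, 0, 0, 0], [0.1, 0, 0.118, -0.136, 0, 0, 0], [0.1, 0, 0.123, -0.132, 0, 0, 0]]
  ]
}}

```text
time_s: 6.7
eef_pos: [473.9, -342.7, 242.8]
ee_rot: [-0.001, 0.585, 0.811, -0.001]
force: [-12.0, -3.4, 6.0]
grip_width: 0.129
grip_force: 20.7
```

```bash
cat >> h.py <<'E'
PSI=.3216
def st(H=None):
    p,r,s=cur(); u=np.array([np.cos(PSI),np.sin(PSI),0]);v=np.array([-u[1],u[0],0]);f=s["force"]
    d=p+[0,0,4]-np.array([543,-320,0]); X,Z=d@u-90,d[2]-90
    a=np.arctan2(Z,-X)
    print("t",s["time_s"],"chest xyz",np.round([d@u,d@v,d[2]],1),"R",round(np.hypot(X,Z),1),"lid",round(a-.0428,3),"rad",round(f@(-u*np.cos(a))+f[2]*np.sin(a),1),"tan",round(f@(u*np.sin(a))+f[2]*np.cos(a),1),"lat",round(f@v,1),"grip",s["grip_width"],s["grip_force"],"q",np.round(s["joints"],2))
    return a-.0428
E
python3 -c "
from h import *
st()"
```

```text
t 6.7 chest xyz [-72.8   0.3 246.8] R 226.0 lid 0.724 rad 13.1 tan -4.3 lat 0.6 grip 0.12936139910202482 20.675164461135864 q [-0.82  0.45  1.31 -0.    1.38 -1.15]
```

{"fn": "arm_command", "kwargs": {
  "steps": [
    [[0.1, 0, -0.025, -0.025, 0, 0, 0], [0.1, 0, 0, 0, 0, 0, 0]]
  ]
}}

```text
time_s: 6.95
eef_pos: [473.7, -342.8, 242.7]
ee_rot: [-0.0, 0.585, 0.811, -0.0]
force: [-4.5, -2.2, 1.3]
grip_width: 0.128
grip_force: 20.2
```

```bash
python3 -c "
from h import *
a=st();print(rowsarc(a+.0428,a+.0428+.36,9,223.5).tolist())"
```

```text
t 6.95 chest xyz [-73.    0.3 246.7] R 226.1 lid 0.723 rad 4.5 tan -2.5 lat -0.7 grip 0.12827101721965126 20.200133621692657 q [-0.83  0.45  1.31 -0.    1.38 -1.15]
[[0.126, -0.126], [0.131, -0.121], [0.136, -0.116], [0.141, -0.11], [0.145, -0.105], [0.149, -0.099], [0.153, -0.093], [0.156, -0.087], [0.16, -0.08]]
```

{"fn": "arm_command", "kwargs": {
  "steps": [
    [[0.1, 0, 0.115, -0.137, 0, 0, 0], [0.1, 0, 0.129, -0.123, 0, 0, 0], [0.1, 0, 0.134, -0.118, 0, 0, 0], [0.1, 0, 0.139, -0.113, 0, 0, 0]]
  ]
}}

```text
time_s: 7.45
eef_pos: [499.0, -334.4, 267.7]
ee_rot: [-0.0, 0.585, 0.811, -0.0]
force: [-1.5, -2.4, 0.4]
grip_width: 0.13
grip_force: 19.8
```

```bash
python3 -c "
from h import *
a=st();print(rowsarc(a+.03,a+.03+.48,12,222).tolist())"
```

```text
t 7.45 chest xyz [-4.630e+01  2.000e-01  2.717e+02] R 227.2 lid 0.885 rad 1.7 tan -1.5 lat -1.8 grip 0.1299330731799087 19.813192784786224 q [-0.79  0.47  1.21 -0.    1.46 -1.11]
[[0.143, -0.106], [0.147, -0.1], [0.151, -0.094], [0.154, -0.088], [0.158, -0.081], [0.161, -0.075], [0.164, -0.069], [0.166, -0.062], [0.169, -0.055], [0.171, -0.048], [0.173, -0.042], [0.174, -0.035]]
```

{"fn": "arm_command", "kwargs": {
  "steps": [
    [[0.1, 0, 0.141, -0.107, 0, 0, 0], [0.1, 0, 0.146, -0.101, 0, 0, 0], [0.1, 0, 0.15, -0.095, 0, 0, 0], [0.1, 0, 0.153, -0.089, 0, 0, 0], [0.1, 0, 0.157, -0.082, 0, 0, 0]]
  ]
}}

```text
time_s: 8.07
eef_pos: [534.4, -322.8, 291.8]
ee_rot: [0.0, 0.585, 0.811, -0.0]
force: [-5.0, -0.8, 5.9]
grip_width: 0.129
grip_force: 19.8
```

```bash
python3 -c "
from h import *
a=st();print(rowsarc(a+.03,a+.03+.4,10,222).tolist())"
```

```text
t 8.075 chest xyz [-9.000e+00  1.000e-01  2.958e+02] R 228.4 lid 1.08 rad 7.5 tan -2.0 lat 0.9 grip 0.129083722823121 19.825400412082672 q [-0.73  0.52  1.08 -0.    1.54 -1.05]
[[0.161, -0.076], [0.163, -0.069], [0.166, -0.063], [0.169, -0.056], [0.171, -0.049], [0.172, -0.042], [0.174, -0.036], [0.175, -0.029], [0.176, -0.021], [0.177, -0.014]]
```

{"fn": "arm_command", "kwargs": {
  "steps": [
    [[0.1, 0, 0.15, -0.097, 0, 0, 0], [0.1, 0, 0.162, -0.072, 0, 0, 0], [0.1, 0, 0.165, -0.066, 0, 0, 0], [0.1, 0, 0.168, -0.058, 0, 0, 0], [0.1, 0, 0.17, -0.051, 0, 0, 0]]
  ]
}}

```text
time_s: 8.7
eef_pos: [573.3, -309.9, 308.3]
ee_rot: [0.0, 0.585, 0.811, -0.0]
force: [0.6, -3.1, 0.6]
grip_width: 0.129
grip_force: 19.5
```

```bash
sed -i 's/d=p+\[0,0,4\]/d=p+[0,0,-4]/; s/X,Z=d@u-90/X,Z=d@u-91.8/' h.py; python3 -c "
from h import *
a=st();print(rowsarc(a+.0428,a+.0428+.2,10,222).tolist())"
```

```text
t 8.7 chest xyz [ 31.9   0.  304.3] R 222.5 lid 1.255 rad 0.7 tan -0.2 lat -3.1 grip 0.12947843213543286 19.506037831306458 q [-0.68  0.58  0.93 -0.    1.62 -1.  ]
[[0.086, -0.023], [0.086, -0.021], [0.087, -0.02], [0.087, -0.018], [0.087, -0.016], [0.088, -0.014], [0.088, -0.013], [0.088, -0.011], [0.088, -0.009], [0.088, -0.007]]
```

{"fn": "arm_command", "kwargs": {
  "steps": [
    [[0.1, 0, 0.086, -0.023, 0, 0, 0], [0.1, 0, 0.086, -0.021, 0, 0, 0], [0.1, 0, 0.087, -0.02, 0, 0, 0], [0.1, 0, 0.087, -0.018, 0, 0, 0], [0.1, 0, 0.043, -0.008, 0, 0, 0], [0.1, 0, 0, 0, 0, 0, 0]]
  ]
}}

```text
time_s: 9.45
eef_pos: [591.4, -303.8, 312.8]
ee_rot: [0.0, 0.585, 0.811, 0.0]
force: [0.2, -5.7, 0.6]
grip_width: 0.131
grip_force: 20.2
```

```bash
python3 -c "
from h import *
a=st();print(rowsarc(a+.0428,a+.0428+.2,20,222).tolist())"
```

```text
t 9.45 chest xyz [ 51.    0.  308.8] R 222.6 lid 1.344 rad 0.9 tan -1.5 lat -5.5 grip 0.13054034783452068 20.182162821292877 q [-0.65  0.62  0.86  0.    1.66 -0.97]
[[0.044, -0.008], [0.044, -0.007], [0.044, -0.007], [0.044, -0.007], [0.044, -0.006], [0.044, -0.006], [0.044, -0.005], [0.044, -0.005], [0.044, -0.004], [0.044, -0.004], [0.044, -0.004], [0.044, -0.003], [0.044, -0.003], [0.044, -0.002], [0.044, -0.002], [0.044, -0.001], [0.044, -0.001], [0.044, -0.0], [0.044, 0.0], [0.044, 0.0]]
```

{"fn": "arm_command", "kwargs": {
  "steps": [
    [[0, -0.02, 0.04, -0.008, 0, 0, 0], [0, 0, 0.04, -0.007, 0, 0, 0], [0, 0, 0, 0, 0, 0, 0]]
  ]
}}

```text
time_s: 9.82
eef_pos: [595.4, -302.7, 313.4]
ee_rot: [-0.001, 0.584, 0.812, 0.0]
force: [-0.9, 2.8, 2.1]
grip_width: 0.128
grip_force: 20.3
```

{"fn": "arm_command", "kwargs": {
  "steps": [
    [[0, 0, 0.04, -0.007, 0, 0, 0], [0, 0, 0, 0, 0, 0, 0]]
  ]
}}

```text
time_s: 10.07
eef_pos: [597.2, -302.1, 313.7]
ee_rot: [-0.001, 0.584, 0.812, 0.0]
force: [-2.0, 5.2, 0.6]
grip_width: 0.13
grip_force: 20.3
```

{"fn": "arm_command", "kwargs": {
  "steps": [
    [[0, 0.012, 0.04, -0.006, 0, 0, 0], [0, 0, 0, 0, 0, 0, 0]]
  ]
}}

```text
time_s: 10.32
eef_pos: [599.0, -301.5, 314.0]
ee_rot: [-0.0, 0.585, 0.811, 0.0]
force: [-1.5, 3.3, 1.0]
grip_width: 0.129
grip_force: 20.2
```

```bash
python3 -c "
from h import *
a=st();t=capture('top');cv2.imwrite('pics/k.png',cv2.resize(t[130:250,270:400,::-1],(780,560)))
s=capture('scene');cv2.imwrite('pics/ks.png',s[:,:,::-1])"
```

```text
t 10.325 chest xyz [ 5.89e+01 -2.00e-01  3.10e+02] R 222.4 lid 1.38 rad 1.0 tan -0.2 lat 3.6 grip 0.12944475562548693 20.197962820529938 q [-0.64  0.64  0.83  0.    1.67 -0.96]
```

View pics/k.png

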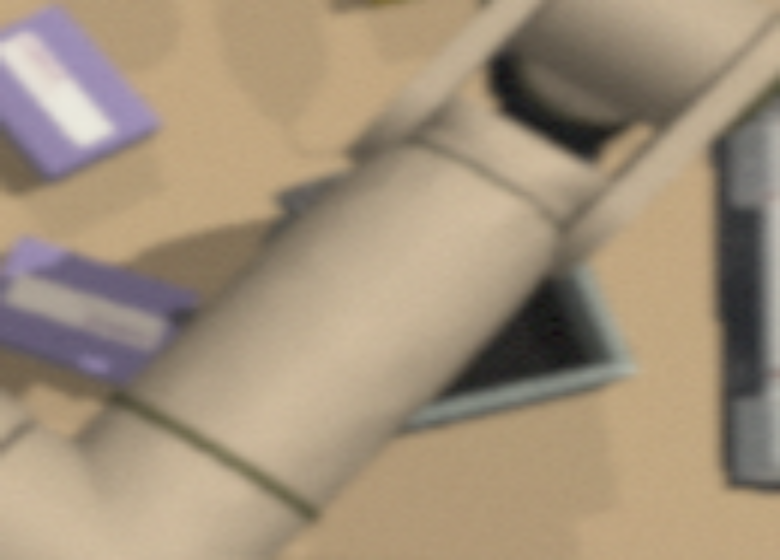

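The arm hides the stay, so I feel for the taut point in small steps instead.

{"fn": "arm_command", "kwargs": {
  "steps": [
    [[0, 0.008, 0.04, -0.005, 0, 0, 0], [0, 0, 0, 0, 0, 0, 0]]
  ]
}}

```text
time_s: 10.68
eef_pos: [600.7, -300.9, 314.2]
ee_rot: [0.0, 0.585, 0.811, -0.0]
force: [0.6, 0.7, -0.1]
grip_width: 0.134
grip_force: 20.1
```

{"fn": "arm_command", "kwargs": {
  "steps": [
    [[0, 0, 0.04, -0.005, 0, 0, 0], [0, 0, 0, 0, 0, 0, 0]]
  ]
}}

```text
time_s: 10.92
eef_pos: [602.7, -300.3, 314.6]
ee_rot: [0.0, 0.585, 0.811, -0.0]
force: [0.7, -1.2, 0.0]
grip_width: 0.129
grip_force: 20.1
```

{"fn": "arm_command", "kwargs": {
  "steps": [
    [[0, 0, 0.04, -0.004, 0, 0, 0], [0, 0, 0, 0, 0, 0, 0]]
  ]
}}

```text
time_s: 11.18
eef_pos: [604.6, -299.6, 314.7]
ee_rot: [0.0, 0.585, 0.811, -0.0]
force: [1.2, -2.5, -0.7]
grip_width: 0.125
grip_force: 20.1
```

{"fn": "arm_command", "kwargs": {
  "steps": [
    [[0, 0, 0.04, -0.004, 0, 0, 0], [0, 0, 0, 0, 0, 0, 0]]
  ]
}}

```text
time_s: 11.42
eef_pos: [606.5, -298.9, 315.0]
ee_rot: [0.0, 0.585, 0.811, -0.0]
force: [3.2, -3.7, -0.8]
grip_width: 0.13
grip_force: 20.1
```

{"fn": "arm_command", "kwargs": {
  "steps": [
    [[0, -0.008, 0.04, -0.003, 0, 0, 0], [0, 0, 0, 0, 0, 0, 0]]
  ]
}}

```text
time_s: 11.68
eef_pos: [608.1, -298.4, 315.2]
ee_rot: [-0.0, 0.585, 0.811, -0.0]
force: [-1.6, -1.1, 0.1]
grip_width: 0.126
grip_force: 20.2
```

{"fn": "arm_command", "kwargs": {
  "steps": [
    [[0, 0, 0.03, -0.003, 0, 0, 0], [0, 0, 0, 0, 0, 0, 0]]
  ]
}}

```text
time_s: 11.92
eef_pos: [609.5, -298.0, 315.3]
ee_rot: [-0.0, 0.585, 0.811, -0.0]
force: [-3.6, -1.7, 0.3]
grip_width: 0.129
grip_force: 20.2
```

{"fn": "arm_command", "kwargs": {
  "steps": [
    [[0, 0, 0.025, -0.002, 0, 0, 0], [0, 0, 0, 0, 0, 0, 0]]
  ]
}}

```text
time_s: 12.18
eef_pos: [610.6, -297.7, 315.5]
ee_rot: [-0.0, 0.585, 0.811, -0.0]
force: [-5.5, -1.6, 0.2]
grip_width: 0.13
grip_force: 20.3
```

{"fn": "arm_command", "kwargs": {
  "steps": [
    [[0, 0, 0.025, -0.002, 0, 0, 0], [0, 0, 0, 0, 0, 0, 0]]
  ]
}}

```text
time_s: 12.42
eef_pos: [611.4, -297.4, 315.5]
ee_rot: [-0.001, 0.585, 0.811, -0.001]
force: [-8.9, -1.6, 0.9]
grip_width: 0.132
grip_force: 20.3
```

```bash
python3 -c "
from h import *
a=st();print(sense()['wrist_torque'])
T1=capture('top');S1=capture('scene')
for c,i in((T,T1),(S,S1)):
    cv2.imwrite('pics/'+c.n+'2.png',i[:,:,::-1])
s=cv2.resize(S1[100:260,230:430,::-1],(700,560));cv2.imwrite('pics/k2.png',s)"
```

```text
t 12.425 chest xyz [ 7.210e+01 -2.000e-01  3.115e+02] R 222.4 lid 1.439 rad 1.7 tan -8.9 lat 1.3 grip 0.13221530129947345 20.3093084692955 q [-0.62  0.67  0.78 -0.    1.7  -0.95]
[-0.24857902  1.37662735 -0.03161098]
```

View pics/k2.png

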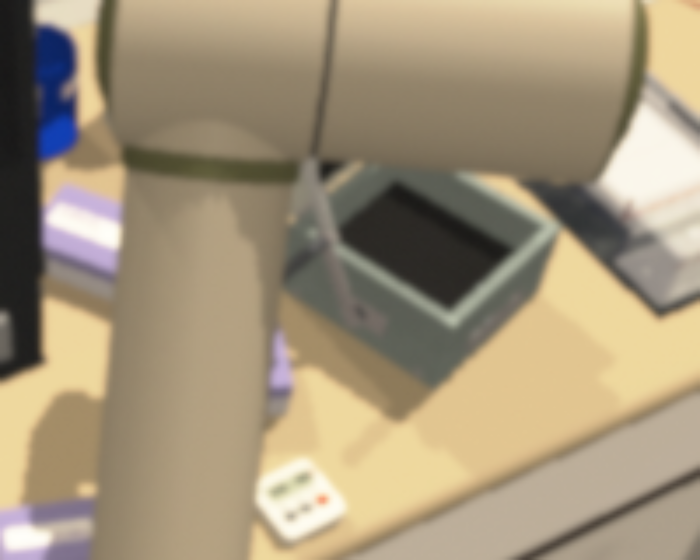

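The crop shows the stay straight, running from its pivot at (362,315) up to (310,160). With -9 N tangential force it is taut, so I let down gently.

{"fn": "arm_command", "kwargs": {
  "steps": [
    [[0, 0, -0.06, 0.004, 0, 0, 0], [0, 0, -0.06, 0.006, 0, 0, 0], [0, 0, -0.06, 0.007, 0, 0, 0], [0, 0, -0.06, 0.008, 0, 0, 0], [0, 0, 0, 0, 0, 0, 0]]
  ]
}}

```text
time_s: 13.15
eef_pos: [600.7, -300.9, 314.4]
ee_rot: [0.0, 0.585, 0.811, 0.0]
force: [-0.5, 0.2, 1.5]
grip_width: 0.127
grip_force: 20.3
```

{"fn": "arm_command", "kwargs": {
  "steps": [
    [[0, 0, -0.02, 0.003, 0, 0, 0], [0, 0, 0, 0, 0, 0, 0]]
  ]
}}

```text
time_s: 13.4
eef_pos: [599.8, -301.2, 314.2]
ee_rot: [0.0, 0.585, 0.811, 0.0]
force: [-0.9, 0.5, 2.8]
grip_width: 0.128
grip_force: 20.4
```

{"fn": "arm_command", "kwargs": {
  "steps": [
    [[0, 0, -0.03, 0.004, 0, 0, 0], [0, 0, 0, 0, 0, 0, 0]]
  ]
}}

```text
time_s: 13.65
eef_pos: [598.4, -301.7, 314.1]
ee_rot: [0.0, 0.585, 0.811, 0.0]
force: [0.5, 1.8, 3.6]
grip_width: 0.129
grip_force: 20.4
```

{"fn": "arm_command", "kwargs": {
  "steps": [
    [[0, 0, -0.02, 0.003, 0, 0, 0], [0, 0, 0, 0, 0, 0, 0]]
  ]
}}

```text
time_s: 13.9
eef_pos: [597.6, -302.0, 313.9]
ee_rot: [0.0, 0.584, 0.811, 0.0]
force: [1.1, 3.4, 4.4]
grip_width: 0.131
grip_force: 20.5
```

{"fn": "arm_command", "kwargs": {
  "steps": [
    [[0, 0.02, -0.03, -0.012, 0, 0, 0], [0, 0, 0, 0, 0, 0, 0]]
  ]
}}

```text
time_s: 14.15
eef_pos: [596.0, -302.4, 313.8]
ee_rot: [0.001, 0.585, 0.811, -0.0]
force: [5.8, -2.1, -0.2]
grip_width: 0.129
grip_force: 20.2
```

```bash
python3 -c "
from h import *
a=st()
S1=capture('scene')
cv2.imwrite('pics/k3.png',cv2.resize(S1[130:220,290:370,::-1],(640,580),interpolation=cv2.INTER_CUBIC))"
```

```text
t 14.15 chest xyz [ 55.8  -0.  309.8] R 222.8 lid 1.366 rad -1.0 tan 4.7 lat -3.8 grip 0.12943689044464196 20.24481475353241 q [-0.64  0.63  0.85 -0.    1.66 -0.97]
```

View pics/k3.png

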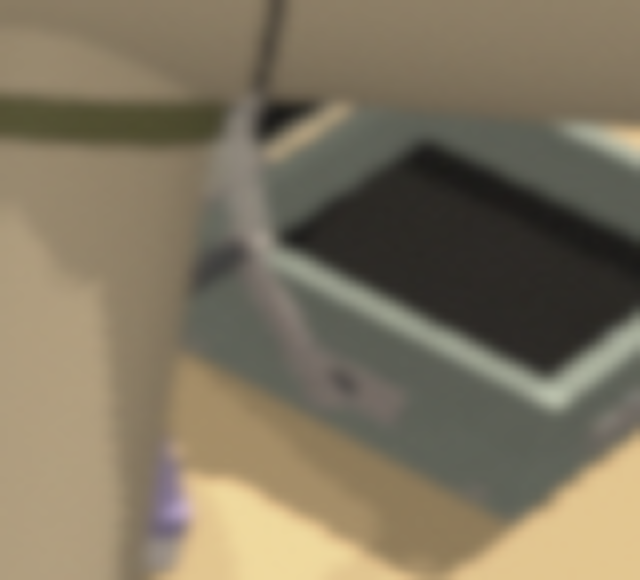

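The stay is bent back at its knee (258,245) behind the straight line, and the lid pushes back at +4.7 N, so it is locked. I ease off and let go.

{"fn": "arm_command", "kwargs": {
  "steps": [
    [[0, -0.012, 0.04, 0, 0, 0, 0], [0.25, 0, 0, 0, 0, 0, 0], [0.4, 0, 0, 0, 0, 0, 0], [0.4, 0, 0, 0, 0, 0, 0], [0.4, 0, 0, -0.5, 0, 0, 0], [0.4, 0, 0, -0.8, 0, 0, 0], [0.8, 0, -0.6, -0.4, 0, 0, 0]]
  ]
}}

```text
time_s: 15.08
eef_pos: [569.8, -310.8, 400.7]
ee_rot: [0.001, 0.584, 0.812, -0.0]
force: [-0.6, -0.2, 0.5]
grip_width: 0.597
grip_force: 0.0
```

```bash
python3 -c "
from h import *
p,r,s=cur();print(p,s['force'])
delta([439,113,150],np.radians(73))"
```

```text
[ 569.82337986 -310.7890552   400.70566044] [-0.6069525  -0.18756229  0.48164363]
turn units [0.01 0.01 4.14]
shift units after turn [ 7.34  -4.98   5.014]
```

{"fn": "arm_command", "kwargs": {
  "steps": [
    [[0.9, 0, 0, 0, 0, 0, 0.83], [0.9, 0, 0, 0, 0, 0, 0.83], [0.9, 0, 0, 0, 0, 0, 0.83], [0.9, 0, 0, 0, 0, 0, 0.83], [0.9, 0, 0, 0, 0, 0, 0.83], [1, 0.4, -0.6, 0, 0, 0, 0], [1, 0.5, -0.6, 0, 0, 0, 0], [1, 0.6, -0.6, 0, 0, 0, 0]]
  ]
}}

```text
time_s: 16.08
eef_pos: [504.5, -212.0, 399.3]
ee_rot: [-0.0, 0.805, 0.593, -0.0]
force: [-0.4, -0.2, 0.6]
grip_width: 1.003
grip_force: 0.0
```

{"fn": "arm_command", "kwargs": {
  "steps": [
    [[1, 0.8, -0.6, 0.3, 0, 0, 0], [1, 0.8, -0.6, 0.5, 0, 0, 0], [1, 0.8, -0.6, 0.7, 0, 0, 0], [1, 0.8, -0.5, 0.7, 0, 0, 0], [1, 0.8, -0.4, 0.7, 0, 0, 0], [1, 0.8, -0.3, 0.7, 0, 0, 0], [1, 0.8, -0.1, 0.7, 0, 0, 0], [1, 0, 0, 0, 0, 0, 0]]
  ]
}}

```text
time_s: 17.08
eef_pos: [439.1, 102.3, 182.4]
ee_rot: [-0.001, 0.804, 0.595, -0.002]
force: [0.3, -0.6, 0.5]
grip_width: 0.999
grip_force: 0.0
```

```bash
python3 -c "
from h import *
p,r,s=cur();print(p,s['force'])
delta([439,113,14],np.radians(73))
t=capture('top');m=cv2.morphologyEx(purple(t),cv2.MORPH_CLOSE,np.ones((9,9)))
cv2.imwrite('pics/t3.png',t[:,:,::-1])
cv2.imwrite('pics/k4.png',cv2.resize(t[120:250,190:390,::-1],(800,520),interpolation=cv2.INTER_CUBIC))
"
```

```text
[439.08153149 102.26743561 182.44730089] [ 0.34630329 -0.57848321  0.52796426]
turn units [-0.03  0.01 -0.  ]
shift units after turn [ 0.205 -0.064  3.369]
```

View pics/k4.png

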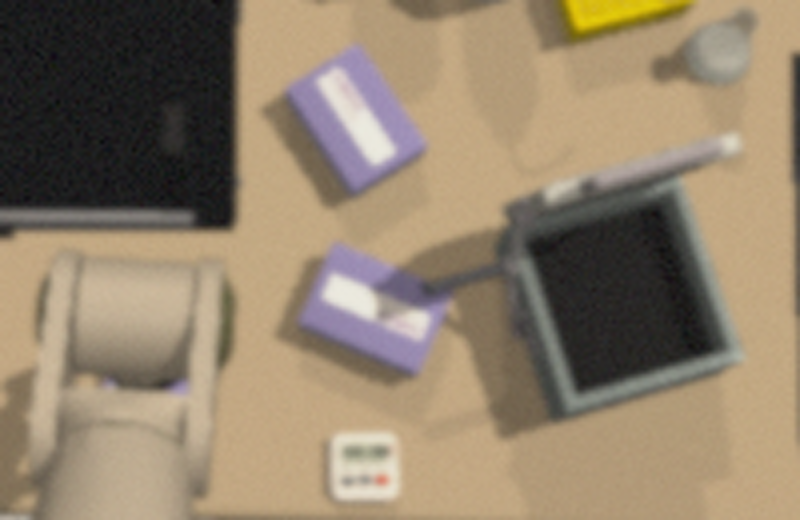

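The lid stands locked, with the rod's tip at crop (425,289) and its inner end at (500,270). Now I descend on the box.

{"fn": "arm_command", "kwargs": {
  "steps": [
    [[1, 0.2, -0.06, 0.8, 0, 0, 0], [1, 0, 0, 0.8, 0, 0, 0], [1, 0, 0, 0.8, 0, 0, 0], [1, 0, 0, 0.6, 0, 0, 0], [1, 0, 0, 0.43, 0, 0, 0], [0.6, 0, 0, 0, 0, 0, 0], [0.5, 0, 0, 0, 0, 0, 0], [0.5, 0, 0, 0, 0, 0, 0]]
  ],
  "squeeze": 20
}}

```text
time_s: 18.12
eef_pos: [441.3, 110.6, 14.1]
ee_rot: [0.001, 0.805, 0.593, 0.001]
force: [-0.3, -1.5, 4.6]
grip_width: 0.678
grip_force: 23.3
```

```bash
python3 -c "
from h import *
p,r,s=cur();print(p,s['force'],s['grip_force'],s['grip_width'])
u=np.array([np.cos(PSI),np.sin(PSI),0]);v=np.array([-u[1],u[0],0]);O=np.array([543,-320,0])+1.5*u
g=lambda x,y:((x+.5)/4+189.5,(y+.5)/4+119.5)
for z in (95,103,110):
    for q in((425,289),(500,270)):
        d=T.onz(g(*q),z)-O;print(z,np.round([d@u,d@v]))
P=O-20*u; delta([P[0],P[1],200],PSI)
print('drop',P)
"
```

```text
[441.33244716 110.63974736  14.07009112] [-0.25054884 -1.53604783  4.63127353] 23.34141343832016 0.6777315806476952
95 [ 52. 174.]
95 [ 49. 104.]
103 [ 51. 175.]
103 [ 48. 105.]
110 [ 49. 176.]
110 [ 46. 107.]
turn units [ 0.01 -0.01  6.32]
shift units after turn [-1.163  8.814 -3.719]
drop [ 525.44847841 -325.84757128    0.        ]
```

{"fn": "arm_command", "kwargs": {
  "steps": [
    [[0.5, 0, 0, -0.5, 0, 0, 0], [0.5, 0, 0, -0.7, 0, 0, 0], [0.5, 0, 0, -0.7, 0, 0, 0.6], [0.5, 0, 0, -0.7, 0, 0, 0.8], [0.5, 0, 0, -0.7, 0, 0, 0.8], [0.5, 0, 0, -0.6, 0, 0, 0.8], [0.5, 0, 0, 0, 0, 0, 0.8], [0.5, 0, 0, 0, 0, 0, 0.8]]
  ]
}}

```text
time_s: 19.12
eef_pos: [440.4, 110.9, 208.8]
ee_rot: [0.0, 0.959, 0.284, 0.001]
force: [-0.0, -0.6, -1.3]
grip_width: 0.676
grip_force: 22.6
```

{"fn": "arm_command", "kwargs": {
  "steps": [
    [[0.5, 0, 0, 0, 0, 0, 0.8], [0.5, 0, 0.3, 0, 0, 0, 0.9], [0.5, -0.1, 0.7, 0, 0, 0, 0], [0.5, -0.1, 0.9, 0, 0, 0, 0], [0.5, -0.1, 0.9, 0, 0, 0, 0], [0.5, -0.1, 0.9, 0, 0, 0, 0], [0.5, -0.1, 0.9, 0, 0, 0, 0], [0.5, -0.1, 0.9, 0, 0, 0, 0]]
  ]
}}

```text
time_s: 20.12
eef_pos: [501.8, -160.0, 208.6]
ee_rot: [0.0, 0.987, 0.162, 0.0]
force: [0.2, 0.4, -1.4]
grip_width: 0.675
grip_force: 22.6
```

{"fn": "arm_command", "kwargs": {
  "steps": [
    [[0.5, -0.1, 0.9, 0, 0, 0, 0], [0.5, -0.1, 0.9, 0, 0, 0, 0], [0.5, -0.1, 0.5, 0, 0, 0, 0], [0.5, 0, 0, 0, 0, 0, 0]]
  ]
}}

```text
time_s: 20.62
eef_pos: [524.0, -273.5, 207.9]
ee_rot: [0.0, 0.987, 0.161, 0.0]
force: [-0.0, -0.2, -0.5]
grip_width: 0.675
grip_force: 22.6
```

```bash
python3 -c "
from h import *
p,r,s=cur();print(p,s['force'],s['grip_force'],s['grip_width'],s['time_s'])
delta([525.4,-325.8,62],PSI)
"
```

```text
[ 523.99817213 -273.53266289  207.91804356] [-0.01885455 -0.21906768 -0.49515375] 22.596735656261444 0.6750114250467923 20.625
turn units [ 0.   -0.    0.01]
shift units after turn [-0.304  1.001  2.918]
```

{"fn": "arm_command", "kwargs": {
  "steps": [
    [[0.5, -0.15, 0.5, 0, 0, 0, 0], [0.5, -0.15, 0.5, 0, 0, 0, 0], [0.5, 0, 0, 0.7, 0, 0, 0], [0.5, 0, 0, 0.7, 0, 0, 0], [0.5, 0, 0, 0.7, 0, 0, 0], [0.5, 0, 0, 0.5, 0, 0, 0], [0.5, 0, 0, 0.2, 0, 0, 0], [0.5, 0, 0, 0.05, 0, 0, 0]]
  ]
}}

```text
time_s: 21.62
eef_pos: [526.2, -323.9, 65.7]
ee_rot: [0.0, 0.987, 0.162, 0.0]
force: [0.1, 0.7, -1.7]
grip_width: 0.677
grip_force: 22.5
```

{"fn": "arm_command", "kwargs": {
  "steps": [
    [[0.5, 0, 0, 0.04, 0, 0, 0], [0.5, 0, 0, 0.02, 0, 0, 0]]
  ]
}}

```text
time_s: 21.88
eef_pos: [526.3, -324.5, 63.1]
ee_rot: [0.0, 0.987, 0.162, 0.0]
force: [0.3, 0.6, -1.0]
grip_width: 0.674
grip_force: 22.5
```

{"fn": "arm_command", "kwargs": {
  "steps": [
    [[0.5, 0, 0, 0.04, 0, 0, 0], [0.5, 0, 0, 0.02, 0, 0, 0], [0.5, 0, 0, 0.01, 0, 0, 0]]
  ]
}}

```text
time_s: 22.25
eef_pos: [526.0, -324.4, 59.1]
ee_rot: [-0.0, 0.987, 0.162, -0.0]
force: [-2.3, 3.2, 4.1]
grip_width: 0.671
grip_force: 23.2
```

{"fn": "arm_command", "kwargs": {
  "steps": [
    [[0.75, 0, 0, 0, 0, 0, 0], [0.85, 0, 0, 0, 0, 0, 0], [0.85, 0, 0, -0.2, 0, 0, 0], [0.85, 0, 0, -0.6, 0, 0, 0], [0.85, 0, 0, -0.8, 0, 0, 0], [0.85, 0, 0, -0.8, 0, 0, 0], [0.85, 0, 0, -0.8, 0, 0, 0]]
  ]
}}

```text
time_s: 23.12
eef_pos: [526.1, -324.2, 221.1]
ee_rot: [0.0, 0.987, 0.162, 0.0]
force: [-0.1, 0.1, 0.8]
grip_width: 0.85
grip_force: 0.0
```

{"fn": "arm_command", "kwargs": {
  "steps": [
    [[0.5, -0.8, 0, -0.3, 0, 0, 0], [0.5, -0.9, 0, 0, 0, 0, 0], [0.4, -0.9, 0, 0, 0, 0, -1], [0.4, 0, 0, 0, 0, 0, -1], [0.4, 0, 0, 0, 0, 0, -1], [0.4, 0, 0, 0, 0, 0, -1], [0.4, 0, 0, 0, 0, 0, -1], [0.4, 0, 0, 0, 0, 0, -1]]
  ]
}}

```text
time_s: 24.12
eef_pos: [403.0, -365.9, 234.7]
ee_rot: [0.001, 0.817, 0.577, 0.0]
force: [-0.2, -0.8, -0.6]
grip_width: 0.399
grip_force: 0.0
```

```bash
python3 -c "
from h import *
p,r,s=cur();print(p,s['force'],s['time_s'])
t=capture('top');c=capture('scene')
t=cv2.resize(t[150:230,285:385,::-1],(400,320),interpolation=cv2.INTER_CUBIC)
c=cv2.resize(c[120:220,270:370,::-1],(400,400),interpolation=cv2.INTER_CUBIC)
o=np.zeros((400,800,3),np.uint8);o[:320,:400]=t;o[:,400:]=c;cv2.imwrite('pics/k5.png',o)
delta([500,-300,200],PSI+np.pi/2)
"
```

```text
[ 402.9576303  -365.91076617  234.70855699] [-0.16248578 -0.7580427  -0.58280746] 24.125
turn units [ 0.    0.01 -4.44]
shift units after turn [0.637 2.258 0.692]
```

View pics/k5.png

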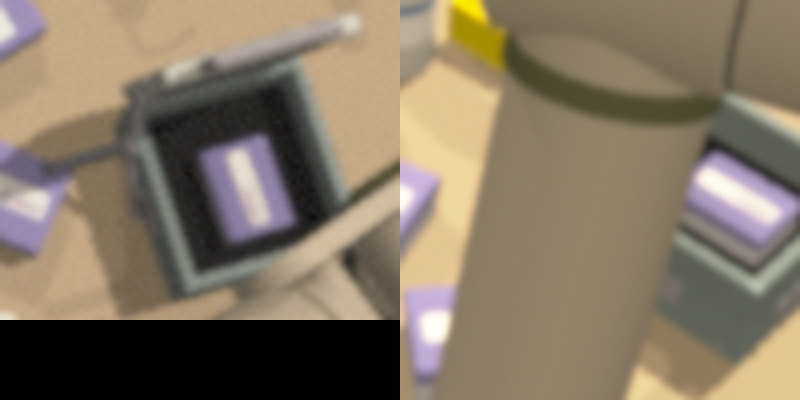

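The box lies flat on the chest floor and the lid is still up. Next I work out the rod's place and height from top and scene together.

```bash
python3 -c "
from h import *
u=np.array([np.cos(PSI),np.sin(PSI),0]);v=np.array([-u[1],u[0],0]);O=np.array([543,-320,0])+1.5*u
g=lambda x,y:((x+.5)/4+189.5,(y+.5)/4+119.5)
a,b=T.d(g(425,289)),T.d(g(500,270));n=np.cross(a,b)
for q in((205,272),(215,268),(225,262)):
    d=S.d(((q[0]+.5)/8+289.5,(q[1]+.5)/(580/90)+129.5))
    P=S.C+d*((T.C-S.C)@n)/(d@n);e=P-O;print('rod',P.round(),np.round([e@u,e@v,e[2]]))
# lower pivot on plane chest y=+? from scene crop pixel (345,380)
d=S.d((345.5/8+289.5,380.5/(580/90)+129.5))
for y in(90,95,100):
    k=(y-(S.C-O)@v)/(d@v);e=S.C+k*d-O;print('pivot',y,np.round([e@u,e[2]]))
P=O+48*u+140*v;print(P)
delta([P[0],P[1],200],PSI+np.pi/2)
"
```

```text
rod [ 552. -189.  102.] [ 48. 121. 102.]
rod [ 554. -195.  100.] [ 49. 115. 100.]
rod [ 556. -201.  100.] [ 48. 109. 100.]
pivot 90 [-5. 41.]
pivot 95 [-8. 47.]
pivot 100 [-10.  53.]
[ 545.71028863 -171.53147022    0.        ]
turn units [ 0.    0.01 -4.44]
shift units after turn [2.786 3.938 0.692]
```

{"fn": "arm_command", "kwargs": {
  "steps": [
    [[0.4, 0, 0, 0, 0, 0, -0.9], [0.4, 0, 0, 0, 0, 0, -0.9], [0.4, 0, 0, 0, 0, 0, -0.9], [0.4, 0, 0, 0, 0, 0, -0.9], [0.4, 0, 0, 0, 0, 0, -0.84], [0.4, 0.9, 0, 0, 0, 0, 0], [0.4, 0.9, 0.2, 0, 0, 0, 0], [0.4, 0.9, 0.5, 0, 0, 0, 0]]
  ]
}}

```text
time_s: 25.22
eef_pos: [393.1, -225.6, 234.4]
ee_rot: [0.0, 0.587, 0.809, -0.0]
force: [0.1, -0.2, 0.5]
grip_width: 0.402
grip_force: 0.0
```

{"fn": "arm_command", "kwargs": {
  "steps": [
    [[0.4, 0.25, 0.8, 0, 0, 0, 0], [0.4, 0, 0.8, 0.3, 0, 0, 0], [0.4, 0, 0.8, 0.3, 0, 0, 0], [0.4, 0, 0.7, 0.3, 0, 0, 0], [0.4, 0, 0, 0, 0, 0, 0]]
  ]
}}

```text
time_s: 25.85
eef_pos: [537.6, -165.0, 187.8]
ee_rot: [-0.001, 0.586, 0.811, -0.0]
force: [-0.8, -1.4, 0.7]
grip_width: 0.402
grip_force: 0.0
```

```bash
cat >> h.py <<'E'
u=np.array([np.cos(PSI),np.sin(PSI),0]);v=np.array([-u[1],u[0],0]);O=np.array([543,-320,0])+1.5*u
def rs(px=-5.,pz=41.,off=4.):
    p,r,s=cur();e=p+[0,0,off]-O;f=s["force"];X,Z=e@u-px,e[2]-pz;a=np.arctan2(Z,X);c=np.array([f@u,f[2]])
    print("t",s["time_s"],"chest",np.round([e@u,e@v,e[2]],1),"R",round(np.hypot(X,Z),1),"ang",round(a,3),"rad",round(c@[np.cos(a),np.sin(a)],1),"tan fwd",round(c@[-np.sin(a),np.cos(a)],1),"lat",round(f@v,1),"fx,fz",c.round(1),"grip",round(s["grip_width"],3),round(s["grip_force"],1))
    return a
def rarc(a,d,n,R=83.):
    t=a+np.linspace(0,d,n+1);print(np.round(np.c_[np.diff(np.cos(t)),-np.diff(np.sin(t))]*R/50,3).tolist())
E
python3 -c "
from h import *
rs();P=O+49*u+147*v;delta([P[0],P[1],98],PSI+np.pi/2)
t=capture('top');c=capture('scene')
t=cv2.resize(t[150:230,275:375,::-1],(400,320),interpolation=cv2.INTER_CUBIC)
c=cv2.resize(c[110:210,270:370,::-1],(400,400),interpolation=cv2.INTER_CUBIC)
o=np.zeros((400,800,3),np.uint8);o[:320,:400]=t;o[:,400:]=c;cv2.imwrite('pics/k6.png',o)
"
```

```text
t 25.85 chest [ 42.3 148.7 191.8] R 158.1 ang 1.267 rad 0.3 tan fwd 1.4 lat -1.1 fx,fz [-1.3  0.7] grip 0.402 0.0
turn units [-0.01 -0.01 -0.01]
shift units after turn [-0.035  0.134  1.796]
```

View pics/k6.png

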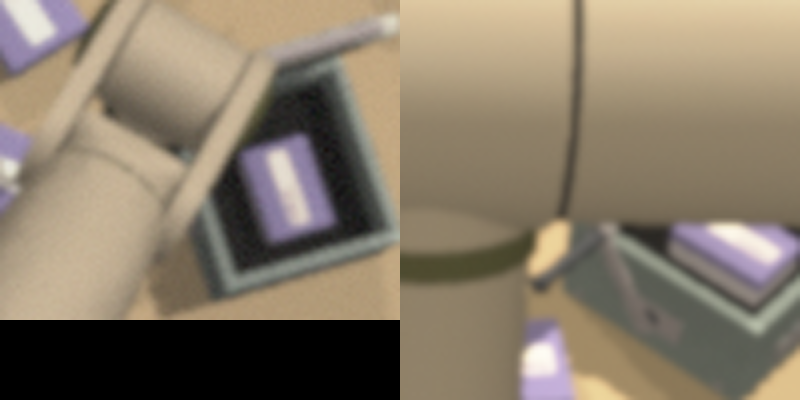

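The scene half shows the rod from the knee at (605,237) to its tip at (537,284), with the pivot at (652,316). I refine the rod's position from these.

```bash
python3 -c "
from h import *
g=lambda x,y:((x+.5)/4+189.5,(y+.5)/4+119.5)
h=lambda x,y:((x-400+.5)/4+269.5,(y+.5)/4+109.5)
n=np.cross(T.d(g(425,289)),T.d(g(500,270)))
for q in((540,281),(560,267),(580,253)):
    d=S.d(h(*q));P=S.C+d*((T.C-S.C)@n)/(d@n);e=P-O;print(np.round([e@u,e@v,e[2]],1))
d=S.d(h(652,316))
for y in(88,92,96):
    k=(y-(S.C-O)@v)/(d@v);e=S.C+k*d-O;print('pivot',y,np.round([e@u,e[2]]))
"
```

```text
[ 50.6 169.1 101.1]
[ 49.9 145.9  99.3]
[ 49.3 122.4  97.5]
pivot 88 [-4. 38.]
pivot 92 [-6. 43.]
pivot 96 [-8. 48.]
```

{"fn": "arm_command", "kwargs": {
  "steps": [
    [[0.4, -0.03, 0.145, 0.6, 0, 0, 0], [0.4, 0, 0, 0.6, 0, 0, 0], [0.4, 0, 0, 0.4, 0, 0, 0], [0.4, 0, 0, 0.23, 0, 0, 0], [0.4, 0, 0, 0, 0, 0, 0], [0.25, 0, 0, 0, 0, 0, 0], [0.18, 0, 0, 0, 0, 0, 0], [0.18, 0, 0, 0, 0, 0, 0]]
  ],
  "squeeze": 10
}}

```text
time_s: 26.95
eef_pos: [544.2, -165.3, 97.7]
ee_rot: [0.0, 0.585, 0.811, 0.0]
force: [0.6, 0.4, 0.8]
grip_width: 0.175
grip_force: 0.0
```

{"fn": "arm_command", "kwargs": {
  "steps": [
    [[0.14, 0, 0, 0, 0, 0, 0], [0.1, 0, 0, 0, 0, 0, 0], [0.1, 0, 0, 0, 0, 0, 0]]
  ]
}}

```text
time_s: 27.32
eef_pos: [543.8, -165.4, 97.4]
ee_rot: [-0.0, 0.585, 0.811, -0.0]
force: [-4.7, -3.9, 3.1]
grip_width: 0.129
grip_force: 19.5
```

```bash
python3 -c "
from h import *
rs()"
```

```text
t 27.325 chest [ 48.1 146.4 101.4] R 80.5 ang 0.849 rad -1.4 tan fwd 6.3 lat -2.2 fx,fz [-5.7  3.1] grip 0.129 19.5
```

{"fn": "arm_command", "kwargs": {
  "steps": [
    [[0.1, 0, -0.075, -0.065, 0, 0, 0], [0.1, 0, -0.08, -0.06, 0, 0, 0], [0.1, 0, -0.084, -0.055, 0, 0, 0], [0.1, 0, 0, 0, 0, 0, 0]]
  ]
}}

```text
time_s: 27.82
eef_pos: [532.3, -169.1, 106.2]
ee_rot: [-0.0, 0.585, 0.811, -0.0]
force: [-0.6, -4.0, -8.8]
grip_width: 0.129
grip_force: 19.5
```

```bash
python3 -c "
from h import *
a=rs();rarc(a,.54,9)"
```

```text
t 27.825 chest [ 36.  146.5 110.2] R 80.5 ang 1.036 rad -8.5 tan fwd -2.9 lat -3.6 fx,fz [-1.8 -8.8] grip 0.129 19.5
[[-0.087, -0.048], [-0.09, -0.043], [-0.092, -0.037], [-0.094, -0.032], [-0.096, -0.026], [-0.097, -0.02], [-0.099, -0.014], [-0.099, -0.008], [-0.1, -0.003]]
```

{"fn": "arm_command", "kwargs": {
  "steps": [
    [[0.1, -0.01, -0.1, -0.026, 0, 0, 0], [0.1, 0, -0.09, -0.043, 0, 0, 0], [0.1, 0, -0.092, -0.037, 0, 0, 0], [0.1, 0, -0.094, -0.032, 0, 0, 0], [0.1, 0, 0, 0, 0, 0, 0]]
  ]
}}

```text
time_s: 28.45
eef_pos: [515.0, -175.0, 114.1]
ee_rot: [0.0, 0.585, 0.811, 0.0]
force: [1.4, 4.9, 2.4]
grip_width: 0.13
grip_force: 19.9
```

```bash
python3 -c "
from h import *
a=rs(-6.5,38.9);rarc(a,.54,9)"
```

```text
t 28.45 chest [ 17.8 146.4 118.1] R 82.8 ang 1.273 rad 3.1 tan fwd -2.0 lat 4.2 fx,fz [2.9 2.4] grip 0.13 19.9
[[-0.096, -0.026], [-0.097, -0.021], [-0.099, -0.015], [-0.099, -0.009], [-0.1, -0.003], [-0.1, 0.003], [-0.099, 0.009], [-0.098, 0.015], [-0.097, 0.021]]
```

{"fn": "arm_command", "kwargs": {
  "steps": [
    [[0.1, 0.008, -0.094, -0.034, 0, 0, 0], [0.1, 0, -0.097, -0.021, 0, 0, 0], [0.1, 0, -0.099, -0.015, 0, 0, 0], [0.1, 0, -0.099, -0.009, 0, 0, 0], [0.1, 0, -0.1, -0.003, 0, 0, 0], [0.1, 0, 0, 0, 0, 0, 0]]
  ]
}}

```text
time_s: 29.2
eef_pos: [491.2, -183.0, 117.2]
ee_rot: [-0.0, 0.585, 0.811, -0.0]
force: [-1.1, 1.4, 0.5]
grip_width: 0.126
grip_force: 19.7
```

```bash
python3 -c "
from h import *
a=rs(-6.5,38.9);rarc(a,.54,9)"
```

```text
t 29.2 chest [ -7.3 146.4 121.2] R 82.3 ang 1.581 rad 0.5 tan fwd 0.6 lat 1.6 fx,fz [-0.6  0.5] grip 0.126 19.7
[[-0.1, 0.004], [-0.099, 0.01], [-0.098, 0.016], [-0.097, 0.022], [-0.096, 0.028], [-0.094, 0.033], [-0.092, 0.039], [-0.089, 0.044], [-0.086, 0.049]]
```

{"fn": "arm_command", "kwargs": {
  "steps": [
    [[0.1, 0, -0.1, 0.004, 0, 0, 0], [0.1, 0, -0.099, 0.01, 0, 0, 0], [0.1, 0, -0.098, 0.016, 0, 0, 0], [0.1, 0, -0.097, 0.022, 0, 0, 0], [0.1, 0, -0.096, 0.028, 0, 0, 0], [0.1, 0, 0, 0, 0, 0, 0]]
  ]
}}

```text
time_s: 29.95
eef_pos: [467.9, -190.6, 113.1]
ee_rot: [-0.0, 0.585, 0.811, -0.0]
force: [-1.1, -1.3, -0.8]
grip_width: 0.13
grip_force: 19.6
```

```bash
python3 -c "
from h import *
a=rs(-6.5,38.9);rarc(a,.54,9)"
```

```text
t 29.95 chest [-31.9 146.5 117.1] R 82.2 ang 1.885 rad -0.3 tan fwd 1.6 lat -0.9 fx,fz [-1.5 -0.8] grip 0.13 19.6
[[-0.094, 0.034], [-0.092, 0.039], [-0.089, 0.045], [-0.086, 0.05], [-0.083, 0.055], [-0.08, 0.06], [-0.076, 0.064], [-0.072, 0.069], [-0.068, 0.073]]
```

{"fn": "arm_command", "kwargs": {
  "steps": [
    [[0.1, 0, -0.094, 0.034, 0, 0, 0], [0.1, 0, -0.092, 0.039, 0, 0, 0], [0.1, 0, -0.089, 0.045, 0, 0, 0], [0.1, 0, -0.086, 0.05, 0, 0, 0], [0.1, 0, -0.083, 0.055, 0, 0, 0], [0.1, 0, 0, 0, 0, 0, 0]]
  ]
}}

```text
time_s: 30.7
eef_pos: [446.8, -197.5, 101.8]
ee_rot: [-0.001, 0.585, 0.811, -0.0]
force: [-2.2, -1.1, -1.1]
grip_width: 0.131
grip_force: 19.6
```

```bash
python3 -c "
from h import *
a=rs(-6.5,38.9);rarc(a,.6,12)"
```

```text
t 30.7 chest [-54.  146.6 105.8] R 82.1 ang 2.188 rad 0.6 tan fwd 2.6 lat -0.3 fx,fz [-2.4 -1.1] grip 0.131 19.6
[[-0.066, 0.05], [-0.064, 0.053], [-0.061, 0.056], [-0.058, 0.059], [-0.055, 0.062], [-0.052, 0.065], [-0.049, 0.067], [-0.045, 0.069], [-0.042, 0.072], [-0.038, 0.074], [-0.034, 0.075], [-0.031, 0.077]]
```

{"fn": "arm_command", "kwargs": {
  "steps": [
    [[0.1, 0, -0.066, 0.05, 0, 0, 0], [0.1, 0, -0.064, 0.053, 0, 0, 0], [0.1, 0, -0.061, 0.056, 0, 0, 0], [0.1, 0, -0.058, 0.059, 0, 0, 0], [0.1, 0, -0.055, 0.062, 0, 0, 0], [0.1, 0, 0, 0, 0, 0, 0]]
  ]
}}

```text
time_s: 31.45
eef_pos: [432.6, -202.3, 87.8]
ee_rot: [-0.0, 0.585, 0.811, -0.0]
force: [-2.8, -0.6, -4.0]
grip_width: 0.132
grip_force: 19.6
```

```bash
python3 -c "
from h import *
a=rs(-6.5,38.9);rarc(a,.4,8)
t=capture('top');c=capture('scene')
t=cv2.resize(t[150:250,275:375,::-1],(400,400),interpolation=cv2.INTER_CUBIC)
c=cv2.resize(c[110:210,280:380,::-1],(400,400),interpolation=cv2.INTER_CUBIC)
cv2.imwrite('pics/k7.png',np.hstack([t,c]))
"
```

```text
t 31.45 chest [-69.  146.6  91.8] R 81.9 ang 2.439 rad -0.4 tan fwd 4.9 lat 0.3 fx,fz [-2.9 -4. ] grip 0.132 19.6
[[-0.052, 0.065], [-0.049, 0.067], [-0.045, 0.07], [-0.042, 0.072], [-0.038, 0.074], [-0.034, 0.076], [-0.031, 0.077], [-0.027, 0.079]]
```

View pics/k7.png

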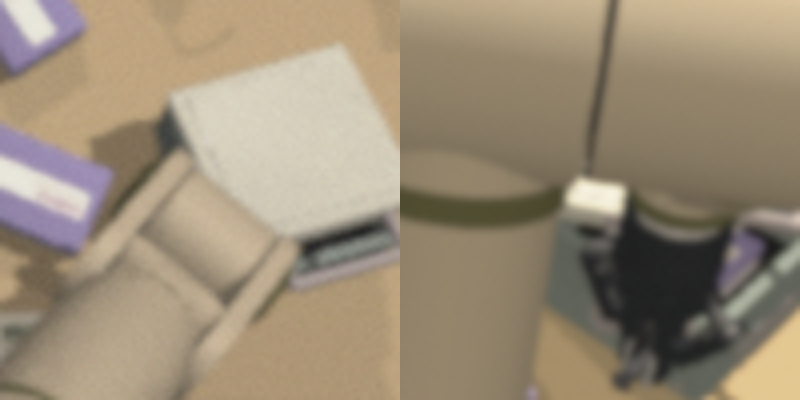

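The lid is nearly down in the top half, with the bar at (345,265). I continue slowly and watch the driving force.

{"fn": "arm_command", "kwargs": {
  "steps": [
    [[0.1, 0, -0.052, 0.065, 0, 0, 0], [0.1, 0, -0.049, 0.067, 0, 0, 0], [0.1, 0, 0, 0, 0, 0, 0]]
  ]
}}

```text
time_s: 31.92
eef_pos: [427.9, -203.8, 81.2]
ee_rot: [-0.0, 0.585, 0.811, -0.0]
force: [-1.6, -1.8, -5.1]
grip_width: 0.128
grip_force: 19.6
```

```bash
python3 -c "
from h import *
a=rs(-6.5,38.9);rarc(a,.3,10)"
```

```text
t 31.925 chest [-73.9 146.6  85.2] R 81.8 ang 2.54 rad -1.1 tan fwd 5.4 lat -1.2 fx,fz [-2.1 -5.1] grip 0.128 19.6
[[-0.028, 0.041], [-0.026, 0.042], [-0.025, 0.043], [-0.024, 0.044], [-0.022, 0.044], [-0.021, 0.045], [-0.02, 0.046], [-0.018, 0.046], [-0.017, 0.047], [-0.016, 0.047]]
```

{"fn": "arm_command", "kwargs": {
  "steps": [
    [[0.1, 0, -0.028, 0.041, 0, 0, 0], [0.1, 0, -0.026, 0.042, 0, 0, 0], [0.1, 0, -0.025, 0.043, 0, 0, 0], [0.1, 0, 0, 0, 0, 0, 0]]
  ]
}}

```text
time_s: 32.42
eef_pos: [424.4, -205.1, 75.1]
ee_rot: [-0.0, 0.585, 0.811, -0.0]
force: [0.0, -2.2, -7.6]
grip_width: 0.128
grip_force: 19.5
```

```bash
python3 -c "
from h import *
a=rs(-6.5,38.9);rarc(a,.3,10)
from h import *
cv2.imwrite('pics/t9.png',capture('top')[:,:,::-1])"
```

```text
t 32.425 chest [-77.7 146.5  79.1] R 81.8 ang 2.628 rad -3.1 tan fwd 6.9 lat -2.1 fx,fz [-0.7 -7.6] grip 0.128 19.5
[[-0.024, 0.044], [-0.022, 0.044], [-0.021, 0.045], [-0.02, 0.046], [-0.018, 0.046], [-0.017, 0.047], [-0.016, 0.047], [-0.014, 0.048], [-0.013, 0.048], [-0.011, 0.049]]
```

{"fn": "arm_command", "kwargs": {
  "steps": [
    [[0.1, 0, -0.016, 0.048, 0, 0, 0], [0.1, 0, -0.022, 0.044, 0, 0, 0], [0.1, 0, 0, 0, 0, 0, 0]]
  ]
}}

```text
time_s: 32.85
eef_pos: [422.3, -205.7, 70.4]
ee_rot: [-0.0, 0.585, 0.811, -0.0]
force: [-2.6, -1.7, -6.4]
grip_width: 0.127
grip_force: 19.5
```

{"fn": "arm_command", "kwargs": {
  "steps": [
    [[0.1, 0, -0.021, 0.045, 0, 0, 0], [0.1, 0, 0, 0, 0, 0, 0]]
  ]
}}

```text
time_s: 33.1
eef_pos: [421.5, -206.0, 68.2]
ee_rot: [-0.0, 0.585, 0.811, -0.0]
force: [-2.4, -2.4, -6.2]
grip_width: 0.13
grip_force: 19.5
```

```bash
python3 -c "
from h import *
a=rs(-6.5,38.9);rarc(a,.3,10)"
```

```text
t 33.1 chest [-80.8 146.5  72.2] R 81.4 ang 2.72 rad 0.3 tan fwd 6.9 lat -1.5 fx,fz [-3.1 -6.2] grip 0.13 19.5
[[-0.02, 0.046], [-0.018, 0.046], [-0.017, 0.047], [-0.016, 0.047], [-0.014, 0.048], [-0.013, 0.048], [-0.011, 0.049], [-0.01, 0.049], [-0.008, 0.049], [-0.007, 0.049]]
```

{"fn": "arm_command", "kwargs": {
  "steps": [
    [[0.1, 0, -0.02, 0.046, 0, 0, 0], [0.1, 0, 0, 0, 0, 0, 0]]
  ]
}}

```text
time_s: 33.35
eef_pos: [420.6, -206.3, 65.9]
ee_rot: [-0.0, 0.585, 0.811, -0.0]
force: [-1.3, -2.3, -7.2]
grip_width: 0.127
grip_force: 19.5
```

{"fn": "arm_command", "kwargs": {
  "steps": [
    [[0.1, 0, -0.016, 0.046, 0, 0, 0], [0.1, 0, 0, 0, 0, 0, 0]]
  ]
}}

```text
time_s: 33.6
eef_pos: [419.7, -206.6, 63.6]
ee_rot: [-0.0, 0.585, 0.811, -0.0]
force: [-3.3, -3.5, -8.3]
grip_width: 0.129
grip_force: 19.4
```

{"fn": "arm_command", "kwargs": {
  "steps": [
    [[0.1, 0, -0.02, 0.055, 0, 0, 0], [0.1, 0, 0, 0, 0, 0, 0]]
  ]
}}

```text
time_s: 33.85
eef_pos: [419.5, -206.7, 61.5]
ee_rot: [0.0, 0.585, 0.811, 0.0]
force: [-0.2, 2.4, -0.8]
grip_width: 0.129
grip_force: 20.2
```

```bash
python3 -c "
from h import *
rs(-6.5,38.9)
T0=cv2.imread('pics/top0.png');t=capture('top')[:,:,::-1]
g=lambda i:cv2.cvtColor(np.ascontiguousarray(i),cv2.COLOR_BGR2GRAY).astype(int)
# compare lid's right rear/front corner region with shut picture
for r in range(196,216,1): print(r,g(T0)[r,368:380].tolist(),g(t)[r,368:380].tolist())
"
```

```text
t 33.85 chest [-82.9 146.6  65.5] R 80.9 ang 2.807 rad -0.8 tan fwd 0.6 lat 2.3 fx,fz [ 0.6 -0.8] grip 0.129 20.2
196 [208, 208, 214, 215, 204, 183, 172, 169, 168, 165, 167, 167] [207, 207, 213, 213, 201, 186, 173, 168, 167, 166, 167, 168]
197 [210, 210, 213, 214, 207, 193, 175, 169, 168, 167, 169, 169] [209, 209, 213, 212, 205, 190, 173, 165, 167, 167, 167, 166]
198 [213, 212, 212, 214, 207, 191, 175, 168, 166, 169, 168, 169] [211, 211, 212, 212, 206, 189, 174, 167, 168, 167, 167, 166]
199 [212, 212, 214, 213, 206, 191, 179, 172, 166, 169, 168, 170] [213, 213, 213, 212, 203, 189, 178, 171, 167, 167, 169, 167]
200 [212, 213, 213, 213, 209, 205, 190, 178, 169, 167, 167, 170] [212, 212, 213, 213, 209, 202, 191, 178, 167, 165, 166, 166]
201 [212, 211, 211, 212, 214, 212, 202, 183, 172, 167, 169, 167] [213, 212, 212, 211, 212, 209, 199, 182, 172, 171, 168, 167]
202 [211, 210, 209, 209, 214, 213, 204, 189, 173, 168, 167, 166] [211, 209, 208, 209, 212, 213, 204, 187, 174, 166, 168, 168]
203 [212, 212, 211, 213, 215, 214, 208, 196, 176, 171, 167, 168] [210, 211, 209, 210, 213, 214, 208, 195
[... 833 characters left out ...]
167, 168] [197, 190, 179, 170, 160, 151, 152, 156, 165, 169, 169, 168]
211 [174, 163, 144, 139, 137, 140, 154, 160, 167, 170, 167, 167] [172, 162, 145, 138, 136, 144, 152, 160, 167, 166, 169, 166]
212 [153, 152, 142, 141, 149, 159, 165, 168, 166, 169, 167, 168] [151, 153, 144, 140, 151, 158, 164, 164, 166, 166, 165, 169]
213 [144, 155, 160, 160, 161, 166, 166, 169, 167, 169, 168, 167] [143, 155, 158, 159, 164, 164, 167, 169, 169, 167, 166, 168]
214 [135, 159, 168, 166, 165, 167, 168, 168, 167, 168, 168, 169] [139, 159, 164, 167, 167, 167, 165, 169, 167, 168, 169, 166]
215 [136, 153, 166, 167, 166, 169, 166, 167, 169, 169, 169, 168] [136, 153, 165, 166, 164, 168, 168, 167, 168, 168, 169, 166]
```

The lid corner matches the first, shut picture pixel for pixel and the drive force has gone, so the lid is shut. I let go and retreat.

{"fn": "arm_command", "kwargs": {
  "steps": [
    [[0.2, 0, 0, 0, 0, 0, 0], [0.4, 0, 0, 0, 0, 0, 0], [0.4, 0, 0, 0, 0, 0, 0], [0.4, 0, 0, -0.4, 0, 0, 0], [0.4, 0, 0, -0.8, 0, 0, 0], [0.4, 0, 0, -0.8, 0, 0, 0], [0.4, 0, 0, -0.8, 0, 0, 0], [0.4, 0, 0, 0, 0, 0, 0]]
  ]
}}

```text
time_s: 34.9
eef_pos: [419.9, -207.6, 203.6]
ee_rot: [0.003, 0.585, 0.811, -0.0]
force: [-0.1, -0.2, -0.5]
grip_width: 0.407
grip_force: 0.0
```

```bash
python3 -c "
from h import *
T0=cv2.imread('pics/top0.png').astype(int);t=capture('top')[:,:,::-1].astype(int)
print('lid diff',abs(T0-t)[165:225,345:385].mean(),'left things',abs(T0-t)[200:240,80:195].mean(),'timer',abs(T0-t)[230:243,273:290].mean(),sense()['force'])
print(finish_job())"
```

```text
lid diff 7.21875 left things 2.688768115942029 timer 53.81598793363499 [ 0.37399314 -0.32636999 -0.49406871]
the job is handed in; nothing more can be done
None
```

The job is handed in at about 35 s: the slide box is on the chest floor, the lid was lowered shut under control, and the petri dish and marker have not moved; the timer was behind the arm in the last picture, so I did not confirm its place, and no verdict came back.

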